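# Lay the coffee tray

## Robot

A 6-joint arm with a two-finger parallel gripper is mounted at the origin on a cart in front of the work surface, level with it; the furniture and walls round the work are solid. World frame = base frame: x ahead of the robot, y to its left, z up, the work surface at z = 0. Lengths are in m, angles in rad, forces in N, time in s.
With the tool pointing down it reaches from about 0.25 to 0.725 m from the base axis. Payload 4 kg.
Tool frame: the origin (TCP) lies at the very end of the fingers, on their centre line; the grasp point (between the pads) lies 19 mm behind it; z points along the fingers, y is the line along which they close (so a half turn about z gives the same grasp; the last joint's range is limited). The gripper opens to 85 mm and grips with 20 to 120 N. Pads are 22 mm wide; open, the fingers measure 114 mm over their backs; the gripper's body (76 mm by 85 mm) begins 54 mm behind the grasp point. The pads swing forward as they close: fully open they stand 13 mm farther back than shut.
Start: joints at [1.153, 0.241, 0.005, 1.335, 0, 1.571], TCP at [0.203, 0.457, 0.231] pointing down, gripper open.
Joint ranges: [-2.72, 2.72], [-1.05, 1.87], [-1.09, 1.28], [-1.99, 2.15], [-1.42, 1.44], [-3.14, 3.14]. Speed limits (rad/s): [2.79, 2.79, 3.14, 3.14, 3.14, 3.14].

## Interface

Orientations are given as a unit quaternion [x, y, z, w].
In Python, from workcell import telemetry, vision, workorder gives the robot as it stands.
- The arm moves only by the shell command python3 -m inch 'ROWS'. ROWS is JSON, a list of rows, each a list of 3 entries, a list of its own where there are three numbers: the turn, a rotation vector about the tool's x, y, z scaled (see below), then the shift along the tool's x, y, z scaled (see below), then the closure, from -1 (fully open) to 1 (shut). A call has 1 to 10 rows; each row shifts and turns the commanded pose from where the row before left it, along the tool's axes as they then stand; what a row does not reach is not made up. The controller multiplies each number of a shift by 0.3 m and each number of a turn by 360 degrees. A row lasts 1/12 s, in which the tool goes at most 41.7 mm and 7.16 degrees, less where a joint would pass 70% of its speed; a pose out of reach is approached as far as the arm can. A call with a number of a shift or a turn outside -1 to 1 is refused whole. A call with a gripper value outside its range is refused whole. The fingers move at their own pace and stop on an object; the grip force is fixed at half the most. Time passes only in rows, so rows that do not move let the fingers close. It gives the time, the measured TCP pose, the force, the opening and the grip force at its end, in the units of the state.
- telemetry.get_obs(): the state, without advancing time (a new reading comes with each control period).
- vision.camera(name): name is "scene" or "top" or "wrist"; returns a dict with "img" (384x512x3 uint8, red, green, blue), "fov_y" (degrees; the focal length in pixels is half the picture's height over the tangent of half this angle, whatever the lens; pixels are square), "cx", "cy" (the principal point, pixels), "D" ([k1, k2, p1, p2, k3] as OpenCV has them; the pictures are not rectified), "pose" (4x4, takes a point from camera to world coordinates). Camera axes: x right, y up, looking along -z (the intrinsics and any distortion apply to the point x, -y, -z); pixel columns grow to the right and rows downward; lengths in m; the calibration is good to about 2 mm. A picture is of the moment at which its call begins. There is no depth.
- workorder.job_done(): hands the job in; it is judged then, once.
The state is a dict: "clock": time; "joint_pos": joint angles; "joint_vel": joint speeds; "tau": joint torques, N m; "eef_pos": TCP position; "tool_rot": TCP orientation; "ft_force": force on the tool from outside, world axes, zero at the start; "ft_torque": the same for the moment, N m; "grip_width": finger opening in m; "grasp_force": force on a finger pad.
Only numpy, scipy, OpenCV 4.12 (cv2) and the standard library are available. Lean on these libraries where they do the work, as an engineer would, in place of code of your own. Each camera call takes 0.05 s, during which the arm holds its last target. There are 200 camera calls.

## Task

Lay the coffee tray the coffee-house way, left and right as you face the worktop: stand the espresso cup in the well of the saucer with its handle to the right, stand the green water glass on the round cork coaster, and lay the spoon, bowl up and level, across the mouth of the glass. Stand the honey jar at the back of the tray, behind the saucer and the coaster and midway between them. Leave the fork and the tomato tin where they are.

Things in the scene. Friction and masses are not known exactly. Their poses are not given: they have to be found in the camera images.
- tray: Wooden tray, fixed: 210 mm deep (its x), 310 mm long (its y), rim 12 mm wide and 20 mm high, steel bow handle 34 mm high on each short end; inner floor 8 mm above the worktop. Origin: centre of its underside; +x to its back (away from the robot), +y to its left end. Saucer and coaster lie at x = -30 mm, one at y = +80, the other at y = -80 mm, either way round. The jar fits at x = 48 mm, y = 0
- saucer: White saucer on one half of the tray, loose, to stay there: 112 mm wide, rim 14 mm high. In its middle a flat round well, its floor 5 mm above the underside, within a rounded ring of 49 mm inner diameter that stands 2 mm above the floor. Origin: centre of its underside; axes along the tray's
- coaster: Round cork coaster, fixed on the other half of the tray: 92 mm wide, 4 mm thick. Origin: centre of its underside (on the tray's floor)
- cup: Small white espresso cup with coloured diamonds, 49 mm high, loose. Round bowl 58 mm wide at the rim, narrowing to a 40 mm foot; 84 mm long with the handle. Origin: on its underside; the bowl's axis lies at the cup's y = +12 mm, the handle points to its -y and ends at y = -42 mm. z up. Grip it across its x, about 33 mm above its foot
- cup_centre (a point): Centre of the cup's foot, on the axis of its bowl
- glass: Water glass of green glass, open at the top, loose: 88 mm high, 64 mm wide at the mouth, 52 mm at the foot, wall 3 mm. Origin: centre of its underside; z up
- spoon: Steel spoon lying bowl up, 188 mm long, loose, 45 g. Bowl (38 mm wide, 49 mm long) at its +x end. Origin: middle of its length, on the surface it lies on; z up. The handle is arched: at x = +9 mm, where the spoon balances, it is 8 mm wide, underside 11 mm and top 15 mm above the origin; at x = -30 mm its middle is 9 mm above the origin
- honey: Honey jar, glass with a paper label and a pale grey lid, 58 mm wide, 95 mm high, loose, 0.2 to 0.35 kg. Origin: centre of its underside; z up
- tin: Bystander: tomato tin with a gold top, 57 mm wide, 72 mm high, loose. Origin: centre of its underside
- fork: Bystander: steel fork lying along the front edge of the worktop left of the tray, 193 mm long (its x), 26 mm wide, 15 mm high, loose. Origin: the middle of its length, underneath

How it is judged:
At the end, for the whole second after the job is handed in: Cup in the saucer's well (7 mm), level, handle right (30 deg), saucer not shifted 20 mm; glass upright on the coaster (15 mm); spoon level (10 deg) on the glass's rim, middle within 40 mm; honey jar upright, 30-72 mm behind the tray's middle, within 18 mm of its centre line; all at rest (horizontal distance between cup_centre and saucer below 0.007 m and z of cup_centre in the frame of saucer between 0.002 and 0.0075 m and angle between each of cup, glass, honey's own z axis and vertical below 0.06 rad and y of cup in the frame of saucer below 0 m and angle between the y axis of cup and the y axis of tray, either way round below 0.5 rad and distance of saucer from where it was at the start of the episode below 0.02 m and horizontal distance between glass and coaster below 0.015 m and z of glass in the frame of coaster below 0.0065 m and horizontal distance between spoon and glass below 0.04 m and z of spoon in the frame of glass between 0.07 and 0.09 m and angle between spoon's own z axis and vertical below 0.17 rad and x of honey in the frame of tray between 0.03 and 0.072 m and y of honey in the frame of tray between -0.018 and 0.018 m and z of honey in the frame of tray below 0.0105 m and linear speed of each of cup, glass, spoon, honey below 0.02 m/s); the robot touches nothing.
It fails at once if the tin or the fork is pushed out of its place (more than 25 mm) (distance of any of tin, fork from where it was at the start of the episode above 0.025 m).
It fails at once if the cup, the glass or the honey jar is tipped over (more than 45 degrees) (angle between any of cup, glass, honey's own z axis and vertical above 0.8 rad).
It also fails if it takes over 112 s, if anything falls off the work surface, if the arm or the gripper's body presses on something with over 40 N, if the wrist force passes 120 N, or if a joint passes its speed limit or range.

## Working session

There is one attempt and no reset: what is moved stays moved. The work goes in short steps, Python scripts to look and compute and a shell command to move; the robot and the scene stay as the last step left them, time stands still between calls to the robot, and variables do not carry over. Pictures are saved under pics/ and viewed, at most 14 in all, crops included, and the job is handed in when it is done.

```bash
mkdir -p pics
cat > h.py <<'E'
import numpy as np, cv2
from workcell import telemetry, vision, workorder
def grab(n,save=None):
    c=vision.camera(n); 
    if save: cv2.imwrite('pics/'+save,cv2.cvtColor(c['img'],cv2.COLOR_RGB2BGR))
    return c
def K(c):
    f=c['img'].shape[0]/2/np.tan(np.radians(c['fov_y'])/2)
    return np.array([[f,0,c['cx']],[0,f,c['cy']],[0,0,1.]])
def ray(c,uv):
    p=cv2.undistortPoints(np.array(uv,float).reshape(-1,1,2),K(c),np.array(c['D'],float)).reshape(-1,2)
    P=np.array(c['pose']); d=np.c_[p[:,0],-p[:,1],-np.ones(len(p))]@P[:3,:3].T
    return P[:3,3],d
def onz(c,uv,z):
    o,d=ray(c,uv); return o+d*((z-o[2])/d[:,2])[:,None]
def tri(c1,u1,c2,u2):
    o1,d1=ray(c1,u1);o2,d2=ray(c2,u2);out=[]
    for a,b in zip(d1,d2):
        s=np.linalg.lstsq(np.c_[a,-b],o2-o1,rcond=None)[0]
        p,q=o1+s[0]*a,o2+s[1]*b; out.append(np.r_[(p+q)/2,np.linalg.norm(p-q)])
    return np.array(out)
def proj(c,X):
    P=np.linalg.inv(np.array(c['pose'])); q=np.atleast_2d(X)@P[:3,:3].T+P[:3,3]; q=q*[1,-1,-1]
    return cv2.projectPoints(q,np.zeros(3),np.zeros(3),K(c),np.array(c['D'],float))[0].reshape(-1,2)
E
python3 - <<'E'
from h import *
for n in('top','scene'):
    c=grab(n,n+'0.png'); print(n,c['fov_y'],np.round(c['pose'],3).tolist(),c['D'])
    big=cv2.resize(cv2.imread(f'pics/{n}0.png'),(800,600),interpolation=cv2.INTER_CUBIC); cv2.imwrite(f'pics/{n}0b.png',big)
c=grab('wrist','wrist0.png'); print(np.round(c['pose'],3).tolist(),c['fov_y'])
s=telemetry.get_obs();print(s['clock'],s['eef_pos'],s['tool_rot'],s['grip_width'])
E
```

```text
top 51.39181856453925 [[0.018, 0.991, -0.131, 0.332], [-1.0, 0.019, 0.003, -0.034], [0.006, 0.131, 0.991, 1.354], [0.0, 0.0, 0.0, 1.0]] [-0.1073565  0.         0.         0.         0.       ]
scene 48.15577396141582 [[0.779, 0.452, -0.434, -0.158], [-0.627, 0.562, -0.54, -0.861], [-0.001, 0.693, 0.721, 1.165], [0.0, 0.0, 0.0, 1.0]] [-0.14162398  0.          0.          0.          0.        ]
[[0.405, -0.877, -0.258, 0.138], [0.914, 0.388, 0.117, 0.485], [-0.003, -0.283, 0.959, 0.374], [0.0, 0.0, 0.0, 1.0]] 64.7032390481136
0.15 [0.20268075 0.45657394 0.2306191 ] [ 2.07397340e-01  9.78256458e-01 -7.82893319e-04 -1.82213581e-04] 0.08528093897394744
```

View pics/top0b.png

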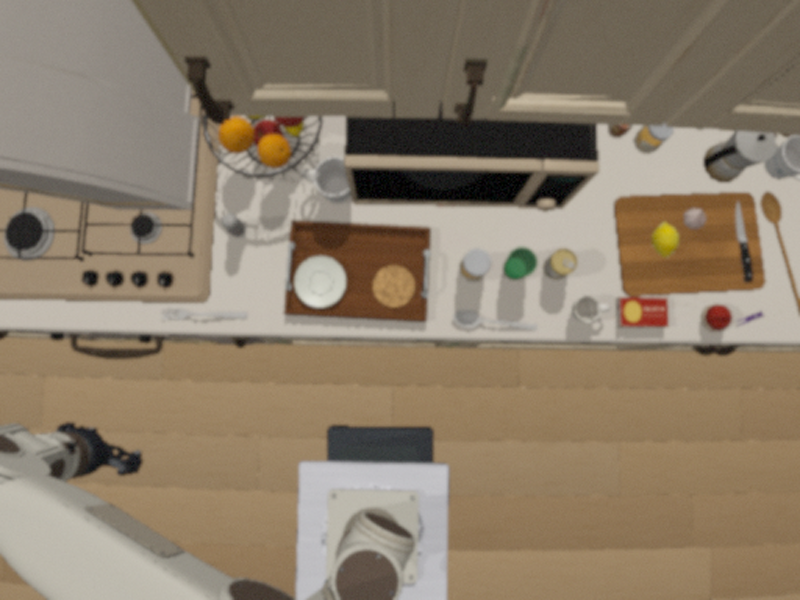

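View pics/scene0b.png

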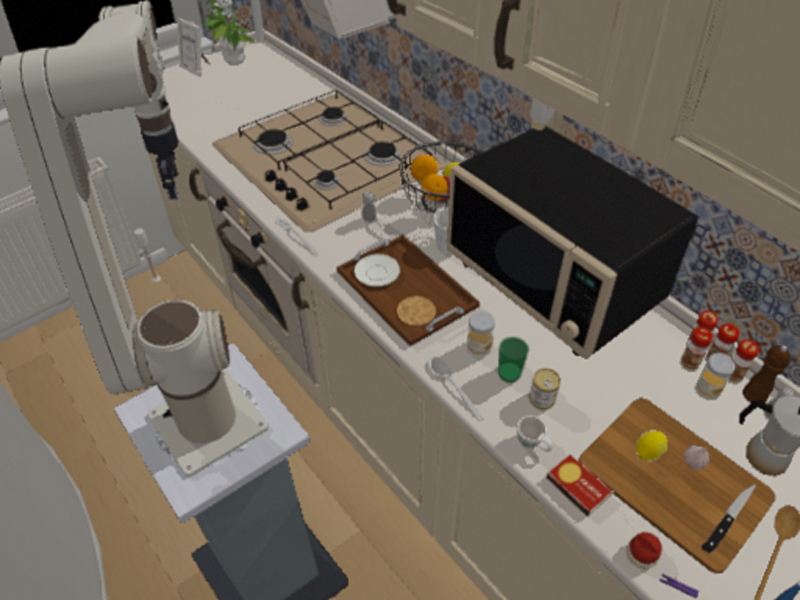

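The top view (800x600) shows the tray at (360,270) with the saucer at (320,282), on the left, and the coaster at (394,286). The other positions are honey (474,263), glass (520,263), tin (562,263), cup (587,310) with its handle to lower right, spoon (467→535,320) with its bowl left, and fork (205,314). The scene view agrees with this.

Run:
```python
from h import *
t=grab('top');s=grab('scene');k=512/800
# (name, top px800, scene px800, plausible z)
pts=dict(saucer=((320,281),(378,270)),coaster=((394,286),(416,310)),honeylid=((476,258),(481,321)),glassmouth=((521,258),(513,346)),tintop=((564,258),(546,378)),cuprim=((586,304),(530,425)),spoonbowl=((467,319),(441,367)),spoonend=((535,328),(478,416)),forkmid=((205,314),(297,237)))
for n,(a,b) in pts.items():
    print(n,np.round(tri(t,[np.array(a)*k],s,[np.array(b)*k])[0],3),np.round(onz(t,[np.array(a)*k],0.0)[0],3))
for n,a in dict(trayFL=(287,318),trayFR=(426,321),trayBR=(430,229),trayBL=(293,223)).items(): print(n,np.round(onz(t,[np.array(a)*k],0.02)[0],3))
```

```text
saucer [0.54  0.123 0.022 0.001] [0.543 0.126 0.   ]
coaster [ 0.532 -0.037  0.016  0.001] [ 0.535 -0.037  0.   ]
honeylid [ 0.58  -0.203  0.089  0.007] [ 0.601 -0.218  0.   ]
glassmouth [ 0.583 -0.298  0.089  0.006] [ 0.603 -0.318  0.   ]
tintop [ 0.588 -0.393  0.072  0.007] [ 0.605 -0.415  0.   ]
cuprim [ 0.493 -0.444  0.05   0.008] [ 0.503 -0.463  0.   ]
spoonbowl [ 0.466 -0.198  0.012  0.005] [ 0.465 -0.198  0.   ]
spoonend [ 0.446 -0.344  0.011  0.003] [ 0.448 -0.348  0.   ]
forkmid [0.464 0.378 0.001 0.003] [0.465 0.378 0.   ]
trayFL [0.458 0.192 0.02 ]
trayFR [ 0.457 -0.107  0.02 ]
trayBR [ 0.66  -0.114  0.02 ]
trayBL [0.668 0.188 0.02 ]
```

```bash
python3 -m inch '[[[0,0,0.0183],[0,0,-0.023],-1],[[0,0,0.0183],[0,0,-0.023],-1],[[0,0,0.0183],[0,0,-0.023],-1],[[0,0,0.0183],[0,0,-0.023],-1],[[0,0,0.0183],[0,0,-0.023],-1],[[0,0,0.0183],[0,0,-0.023],-1],[[0,0,0.0183],[0,0,-0.023],-1],[[0,0,0.0183],[0,0,-0.023],-1],[[0,0,0.0183],[0,0,-0.023],-1],[[0,0,0.0183],[0,0,-0.023],-1]]'
python3 -m inch '[[[0,0,0],[-0.074,0.068,0],-1],[[0,0,0],[-0.074,0.068,0],-1],[[0,0,0],[-0.074,0.068,0],-1],[[0,0,0],[-0.074,0.068,0],-1],[[0,0,0],[-0.074,0.068,0],-1],[[0,0,0],[-0.074,0.068,0],-1],[[0,0,0],[-0.074,0.068,0],-1],[[0,0,0],[-0.074,0.068,0],-1]]'
python3 -m inch '[[[0,0,0],[-0.074,0.068,0],-1],[[0,0,0],[-0.074,0.068,0],-1],[[0,0,0],[-0.074,0.068,0],-1],[[0,0,0],[-0.074,0.068,0],-1],[[0,0,0],[-0.074,0.068,0],-1],[[0,0,0],[-0.074,0.068,0],-1],[[0,0,0],[-0.074,0.068,0],-1],[[0,0,0],[-0.074,0.068,0],-1],[[0,0,0],[0,0,0],-1]]'
python3 - <<'E'
from h import *
c=grab('wrist','w1.png');np.savez('w1.npz',**c)
print(telemetry.get_obs()['eef_pos'],telemetry.get_obs()['tool_rot'],np.round(c['pose'],3).tolist())
E
```

```text
clock: 1.08
eef_pos: [0.2028, 0.4569, 0.3005]
tool_rot: [0.708, 0.706, -0.0, 0.0]
ft_force: [0.2, 0.3, -1.0]
grip_width: 0.0852
grasp_force: 0.0
clock: 1.75
eef_pos: [0.3673, 0.2786, 0.3003]
tool_rot: [0.706, 0.708, 0.0, 0.0]
ft_force: [0.6, 0.6, -1.0]
grip_width: 0.0853
grasp_force: 0.0
clock: 2.5
eef_pos: [0.5332, 0.099, 0.2992]
tool_rot: [0.708, 0.706, -0.0, 0.001]
ft_force: [0.2, 0.6, 0.3]
grip_width: 0.0855
grasp_force: 0.0
[0.53163423 0.10079846 0.29936218] [ 7.07440423e-01  7.06772770e-01 -4.92458493e-04 -2.37392251e-04] [[1.0, 0.002, -0.0, 0.534], [-0.002, 0.958, 0.285, 0.17], [0.001, -0.285, 0.958, 0.442], [0.0, 0.0, 0.0, 1.0]]
```

View pics/w1.png

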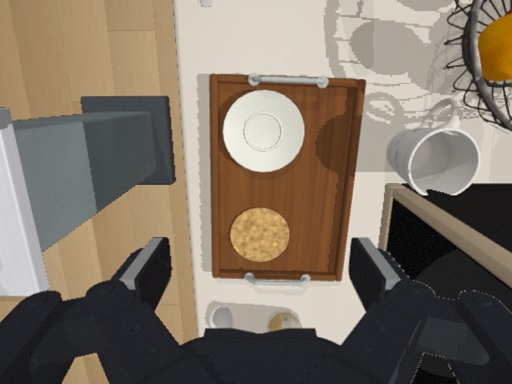

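The wrist view shows the saucer at about (263,131) and the coaster at about (260,234), with the tray slightly yawed. Next I'll pass over the objects and take more views for stereo.

```bash
snap(){ python3 -c "
from h import *
c=grab('wrist','$1.png');np.savez('$1.npz',**c)"; }
python3 -m inch '[[[0,0,0],[-0.1,-0.006,0],-1],[[0,0,0],[-0.1,-0.006,0],-1],[[0,0,0],[-0.1,-0.006,0],-1],[[0,0,0],[-0.1,-0.006,0],-1],[[0,0,0],[0,0,0],-1],[[0,0,0],[0,0,0],-1]]' >/dev/null; snap w2
python3 -m inch '[[[0,0,0],[-0.1,-0.006,0],-1],[[0,0,0],[-0.1,-0.006,0],-1],[[0,0,0],[-0.1,-0.006,0],-1],[[0,0,0],[-0.1,-0.006,0],-1],[[0,0,0],[-0.1,-0.006,0],-1],[[0,0,0],[-0.1,-0.006,0],-1],[[0,0,0],[-0.1,-0.006,0],-1],[[0,0,0],[0,0,0],-1],[[0,0,0],[0,0,0],-1]]' >/dev/null; snap w3
python3 -m inch '[[[0,0,0],[-0.1,-0.006,0],-1],[[0,0,0],[-0.1,-0.006,0],-1],[[0,0,0],[-0.1,-0.006,0],-1],[[0,0,0],[-0.1,-0.006,0],-1],[[0,0,0],[-0.1,-0.006,0],-1],[[0,0,0],[0,0,0],-1],[[0,0,0],[0,0,0],-1]]'; snap w4
python3 -c "
import cv2;import numpy as np
a=[cv2.imread(f'pics/w{i}.png')[:300] for i in(3,4)]
cv2.imwrite('pics/m34.png',cv2.resize(np.vstack(a),None,fx=1,fy=1))"
```

```text
clock: 4.48
eef_pos: [0.5037, -0.3765, 0.2996]
tool_rot: [0.706, 0.708, 0.0, -0.001]
ft_force: [0.1, 0.5, -0.9]
grip_width: 0.0851
grasp_force: 0.0
```

View pics/m34.png

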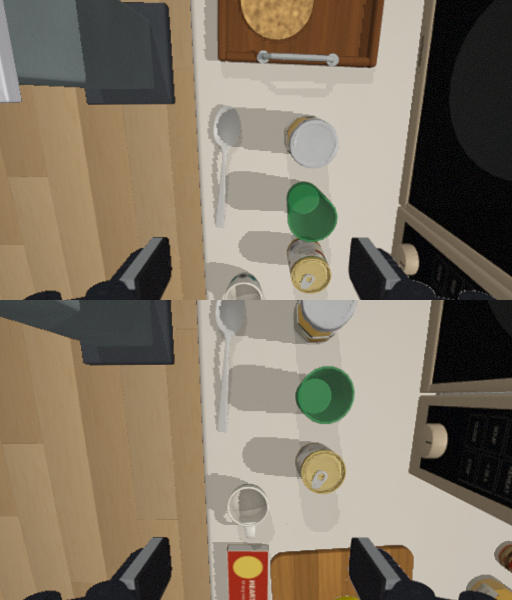

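Upper half is w3: spoon bowl (228,128), spoon end (220,223), honey lid (312,143), glass mouth about (313,215). Lower half is w4 (row minus 300): glass mouth (326,94), tin (323,172), cup rim (248,206). An enlarged crop will show the cup handle.

Run:
```python
from h import *
a=cv2.imread('pics/w4.png')[170:270,200:300]; b=cv2.imread('pics/w3.png')[95:235,200:350]
a=cv2.resize(a,(400,400),interpolation=cv2.INTER_CUBIC); b=cv2.resize(b,(400,373),interpolation=cv2.INTER_CUBIC)
b=cv2.copyMakeBorder(b,0,27,0,0,cv2.BORDER_CONSTANT); cv2.imwrite('pics/crop1.png',np.hstack([a,b]))
# detections
for n in('w1','w2','w3','w4'):
    c=dict(np.load(n+'.npz')); hsv=cv2.cvtColor(c['img'],cv2.COLOR_RGB2HSV)
    for lab,lo,hi in(('green',(60,100,30),(90,255,255)),('cork',(10,80,150),(20,175,255)),('gold',(20,60,120),(30,200,255))):
        m=cv2.inRange(hsv,lo,hi); m[290:]=0; m[:,:195]=0
        m=cv2.morphologyEx(m,cv2.MORPH_CLOSE,np.ones((5,5)))
        cs,_=cv2.findContours(m,0,1)
        for q in cs:
            if cv2.contourArea(q)>300: (x,y),ax,an=cv2.fitEllipse(q); print(n,lab,round(x,1),round(y,1),np.round(ax,1),cv2.boundingRect(q))
    g=cv2.medianBlur(cv2.cvtColor(c['img'],cv2.COLOR_RGB2GRAY),3)
    for r0,r1 in((16,32),(34,46)):
        o=cv2.HoughCircles(g,cv2.HOUGH_GRADIENT,1,40,param1=120,param2=24,minRadius=r0,maxRadius=r1)
        if o is not None: print(n,'circ',[list(np.round(k).astype(int)) for k in o[0] if 195<k[0]<380 and k[1]<280])
```

```text
w1 cork 259.5 234.3 [53.1 58.2] (230, 208, 60, 54)
w1 circ [[np.int64(258), np.int64(234), np.int64(27)]]
w1 circ [[np.int64(262), np.int64(132), np.int64(40)]]
w2 cork 292.2 268.4 [28.9 34.2] (277, 252, 33, 33)
w2 cork 266.5 160.7 [61.2 62.7] (235, 130, 64, 62)
w2 gold 291.5 268.2 [28.8 34.5] (276, 252, 35, 32)
w2 circ [[np.int64(266), np.int64(160), np.int64(31)]]
w2 circ [[np.int64(274), np.int64(42), np.int64(45)]]
w3 green 310.0 212.8 [46.1 60.3] (288, 182, 49, 60)
w3 cork 219.3 1005.0 [  15.7 1701.6] (195, 117, 10, 173)
w3 cork 276.6 16.1 [40.6 75. ] (241, 0, 72, 39)
w3 gold 310.8 274.0 [33.3 40.3] (291, 257, 40, 33)
w3 circ [[np.int64(310), np.int64(274), np.int64(20)], [np.int64(302), np.int64(198), np.int64(17)], [np.int64(238), np.int64(124), np.int64(22)], [np.int64(310), np.int64(146), np.int64(22)]]
w4 green 325.2 94.6 [53.5 56.8] (297, 67, 57, 56)
w4 cork 329.7 270.9 [24.4 44.2] (319, 252, 23, 38)
w4 cork 141.4 -2200.5 [  28.5 4535.5] (195, 0, 15, 290)
w4 gold 247.4 266.9 [20.5 27.9] (233, 257, 29, 21)
w4 gold 323.1 171.6 [42.9 44.9] (301, 149, 45, 45)
w4 circ [[np.int64(324), np.int64(96), np.int64(28)], [np.int64(322), np.int64(170), np.int64(23)], [np.int64(246), np.int64(208), np.int64(20)], [np.int64(246), np.int64(274), np.int64(19)]]
```

View pics/crop1.png

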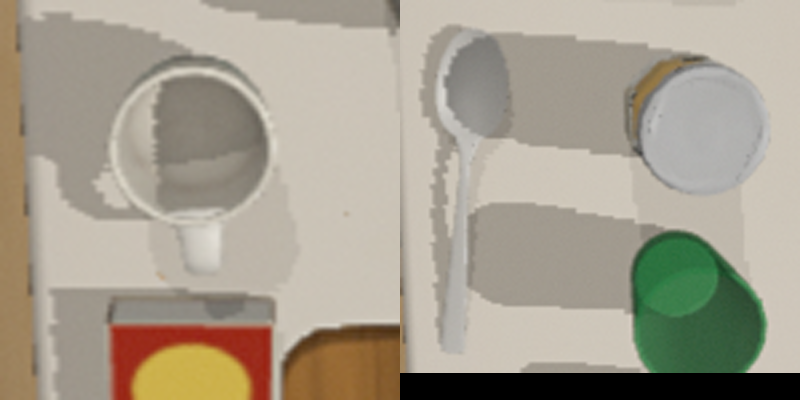

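The crop shows the cup's handle already pointing right (−y, tilted about 4° to +x), rim centre (247.8,206.2) in w4. It also shows the spoon running along y, bowl on the left, from tip (226.3,105.5) to end (219.5,227) in w3, and the honey lid at (314,143.4) in w3.

Run:
```python
from h import *
W={n:dict(np.load(n+'.npz')) for n in('w1','w2','w3','w4')}
t=grab('top');s=grab('scene')
def T(n,a,ua,b,ub,z):
    A=W.get(a,t if a=='top' else s);B=W.get(b,t if b=='top' else s)
    print(n,np.round(tri(A,[ua],B,[ub])[0],4),'z-plane',np.round(onz(A,[ua],z)[0],4),np.round(onz(B,[ub],z)[0],4))
T('saucer','w1',(262.5,131.5),'w2',(274,42),.022)
T('coaster','w1',(259.5,234.3),'w2',(266.5,160.7),.012)
T('glass','w3',(311.5,215),'w4',(325.2,94.6),.088)
T('honey','w3',(314,143.4),'scene',(481*.64,321*.64),.095)
T('cup','w4',(247.8,206.2),'w3',(244,297),.049)
T('spoonend','w3',(219.5,227),'w4',(222,130),.008)
T('bowltip','w3',(226.3,105.5),'top',(454*.64,319*.64),.008)
T('tin','w3',(310.8,274),'w4',(323,171.6),.072)
# spoon handle near balance from w3: centroid of light px per row
g=cv2.cvtColor(W['w3']['img'],cv2.COLOR_RGB2GRAY)
for r in(165,170): print(r,g[r,212:240].tolist())
for n,p in dict(FL=(211,74),BL=(364,80),FR=(215,278),BR=(341,279)).items(): print(n,np.round(onz(W['w1'],[p],.02)[0],4))
```

```text
saucer [0.5399 0.123  0.015  0.004 ] z-plane [0.5379 0.124  0.022 ] [0.5416 0.1216 0.022 ]
coaster [ 5.334e-01 -3.480e-02  1.330e-02  1.000e-04] z-plane [ 0.5335 -0.0354  0.012 ] [ 0.5334 -0.0351  0.012 ]
glass [ 0.5797 -0.302   0.0776  0.    ] z-plane [ 0.5778 -0.2978  0.088 ] [ 0.5776 -0.3021  0.088 ]
honey [ 0.574  -0.2061  0.0944  0.0024] z-plane [ 0.5749 -0.2067  0.095 ] [ 0.5724 -0.206   0.095 ]
cup [ 0.4883 -0.4521  0.0433  0.001 ] z-plane [ 0.4881 -0.45    0.049 ] [ 0.4891 -0.4479  0.049 ]
spoonend [ 0.4503 -0.3502  0.0082  0.0005] z-plane [ 0.4501 -0.3503  0.008 ] [ 0.4506 -0.3502  0.008 ]
bowltip [ 0.4647 -0.1682  0.0018  0.0023] z-plane [ 0.4657 -0.1669  0.008 ] [ 0.4637 -0.1686  0.008 ]
tin [ 5.853e-01 -3.962e-01  6.660e-02  3.000e-04] z-plane [ 0.5845 -0.3928  0.072 ] [ 0.584  -0.3949  0.072 ]
165 [155, 153, 153, 153, 156, 190, 199, 197, 197, 175, 174, 180, 184, 184, 183, 184, 184, 193, 198, 199, 197, 198, 197, 198, 198, 200, 198, 197]
170 [169, 154, 154, 154, 152, 156, 189, 199, 196, 173, 172, 178, 184, 184, 183, 184, 184, 187, 195, 199, 199, 198, 197, 198, 199, 198, 198, 198]
FL [0.4701 0.199  0.02  ]
BL [0.6723 0.1914 0.02  ]
FR [ 0.462  -0.1083  0.02  ]
BR [ 0.6643 -0.1108  0.02  ]
```

```bash
python3 -m inch '[[[0,0,0],[0.113,0.047,0],-1],[[0,0,0],[0.113,0.047,0],-1],[[0,0,0],[0.113,0.047,0],-1],[[0,0,0],[0.113,0.047,0],-1],[[0,0,0],[0.115,0.045,0],-1],[[0,0,0],[0,0,0.11],-1],[[0,0,0],[0,0,0.11],-1],[[0,0,0],[0,0,0.11],-1],[[0,0,0],[0,0,0.11],-1],[[0,0,0],[0,0,0],-1]]'
```

```text
clock: 5.47
eef_pos: [0.5678, -0.2029, 0.1613]
tool_rot: [0.705, 0.709, -0.003, -0.006]
ft_force: [-1.8, 0.7, -1.5]
grip_width: 0.0853
grasp_force: 0.0
```

```bash
python3 -m inch '[[[0,0,0],[0,0,0],-1]]'; python3 -m inch '[[[0,0,0],[0,0,0.08],-1],[[0,0,0],[0,0,0.08],-1],[[0,0,0],[0,0,0.08],-1],[[0,0,0],[0,0,0.08],-1],[[0,0,0],[0,0,0.068],-1],[[0,0,0],[0,0,0],-1],[[0,0,0],[0,0,0],-1]]'
```

```text
clock: 5.55
eef_pos: [0.5711, -0.2048, 0.1673]
tool_rot: [0.705, 0.709, -0.001, -0.002]
ft_force: [-0.2, -0.5, 0.9]
grip_width: 0.0855
grasp_force: 0.0
clock: 6.13
eef_pos: [0.5737, -0.2069, 0.0539]
tool_rot: [0.706, 0.708, 0.0, 0.001]
ft_force: [0.2, 0.7, 1.2]
grip_width: 0.0853
grasp_force: 0.0
```

```bash
python3 -m inch '[[[0,0,0],[0,0,0.04],-1],[[0,0,0],[0,0,0],1],[[0,0,0],[0,0,0],1],[[0,0,0],[0,0,0],1],[[0,0,0],[0,0,0],1],[[0,0,0],[0,0,0],1],[[0,0,0],[0,0,0],1],[[0,0,0],[0,0,0],1]]'
```

```text
clock: 6.8
eef_pos: [0.5745, -0.2075, 0.043]
tool_rot: [0.706, 0.708, 0.001, 0.002]
ft_force: [0.2, 0.9, 6.0]
grip_width: 0.0555
grasp_force: 64.8
```

```bash
python3 -m inch '[[[0,0,0],[0,0,-0.06],1],[[0,0,0],[0,0,-0.09],1],[[0,0,0],[0,0,-0.09],1],[[0,0,0],[0,0,-0.06],1],[[0,0,0],[0.06,0.017,0],1],[[0,0,0],[0.11,0.017,0],1],[[0,0,0],[0.11,0.017,0],1],[[0,0,0],[0.11,0.017,0],1],[[0,0,0],[0.11,0.017,0],1],[[0,0,0],[0.11,0.017,0],1]]'
python3 -m inch '[[[0,0,0],[0.11,0.017,0],1],[[0,0,0],[0.08,0.016,0],1],[[0,0,0],[0.028,0,0],1],[[0,0,0],[0,0,0],1],[[0,0,0],[0,0,0],1]]'
```

```text
clock: 7.63
eef_pos: [0.6024, -0.0224, 0.1305]
tool_rot: [0.706, 0.708, 0.0, 0.0]
ft_force: [1.1, -1.1, -2.0]
grip_width: 0.0558
grasp_force: 64.7
clock: 8.05
eef_pos: [0.6119, 0.0414, 0.13]
tool_rot: [0.706, 0.708, -0.0, 0.0]
ft_force: [-0.4, -0.3, -1.8]
grip_width: 0.0558
grasp_force: 64.7
```

```bash
python3 -m inch '[[[0,0,0],[0,0.005,0.06],1],[[0,0,0],[0,0.005,0.06],1],[[0,0,0],[0,0,0.06],1],[[0,0,0],[0,0,0.04],1],[[0,0,0],[0,0,0.02],1],[[0,0,0],[0,0,0],1],[[0,0,0],[0,0,0],1]]'
```

```text
clock: 8.63
eef_pos: [0.6152, 0.0403, 0.0582]
tool_rot: [0.707, 0.708, -0.0, 0.0]
ft_force: [-0.1, -0.5, -2.0]
grip_width: 0.0556
grasp_force: 64.7
```

```bash
python3 -m inch '[[[0,0,0],[0,0,0.012],1],[[0,0,0],[0,0,0.009],1],[[0,0,0],[0,0,0],1],[[0,0,0],[0,0,0],1]]'
```

```text
clock: 8.97
eef_pos: [0.6153, 0.0416, 0.0519]
tool_rot: [0.706, 0.708, 0.0, 0.0]
ft_force: [-0.6, 0.1, -1.5]
grip_width: 0.0558
grasp_force: 64.7
```

```bash
python3 -m inch '[[[0,0,0],[0,0,0.004],1],[[0,0,0],[0,0,0],1],[[0,0,0],[0,0,0],1]]';python3 -m inch '[[[0,0,0],[0,0,0.002],1],[[0,0,0],[0,0,0],1]]'
```

```text
clock: 9.22
eef_pos: [0.6156, 0.0418, 0.051]
tool_rot: [0.706, 0.708, 0.0, 0.0]
ft_force: [0.2, 0.3, 0.2]
grip_width: 0.0556
grasp_force: 64.9
clock: 9.38
eef_pos: [0.6156, 0.0418, 0.051]
tool_rot: [0.706, 0.708, 0.001, 0.0]
ft_force: [-2.0, 0.5, 4.3]
grip_width: 0.0554
grasp_force: 65.3
```

```bash
python3 -m inch '[[[0,0,0],[0,0,0],-1],[[0,0,0],[0,0,0],-1],[[0,0,0],[0,0,0],-1],[[0,0,0],[0,0,0],-1],[[0,0,0],[0,0,0],-1],[[0,0,0],[0,0,0],-1],[[0,0,0],[0,0,-0.1],-1],[[0,0,0],[0,0,-0.12],-1],[[0,0,0],[0,0,-0.12],-1],[[0,0,0],[0,0,-0.1],-1]]'
python3 -m inch '[[[0,0,0],[-0.114,-0.0125,0],-1],[[0,0,0],[-0.114,-0.0125,0],-1],[[0,0,0],[-0.114,-0.0125,0],-1],[[0,0,0],[-0.114,-0.0125,0],-1],[[0,0,0],[-0.114,-0.0125,0],-1],[[0,0,0],[-0.114,-0.0125,0],-1],[[0,0,0],[-0.114,-0.0125,0],-1],[[0,0,0],[-0.114,-0.0125,0],-1],[[0,0,0],[-0.114,-0.0125,0],-1],[[0,0,0],[-0.114,-0.0125,0],-1]]'
python3 -m inch '[[[0,0,0],[0,0,0],-1],[[0,0,0],[0,0,0],-1]]'
python3 -c "
from h import *
c=grab('wrist','w5.png');np.savez('w5.npz',**c);t=grab('top','t5.png')
a=cv2.imread('pics/t5.png')[120:230,170:400];cv2.imwrite('pics/m5.png',np.vstack([cv2.imread('pics/w5.png')[:300],cv2.resize(a,(512,245),interpolation=cv2.INTER_CUBIC)]))"
```

```text
clock: 10.22
eef_pos: [0.6155, 0.0416, 0.1842]
tool_rot: [0.706, 0.708, 0.001, 0.0]
ft_force: [0.8, -0.1, 0.1]
grip_width: 0.0857
grasp_force: 0.0
clock: 11.05
eef_pos: [0.5783, -0.3022, 0.1818]
tool_rot: [0.706, 0.708, 0.0, 0.0]
ft_force: [1.3, 0.1, -0.5]
grip_width: 0.0857
grasp_force: 0.0
clock: 11.22
eef_pos: [0.578, -0.3026, 0.1812]
tool_rot: [0.707, 0.707, 0.0, -0.0]
ft_force: [-0.5, 1.1, 0.3]
grip_width: 0.0851
grasp_force: 0.0
```

View pics/m5.png

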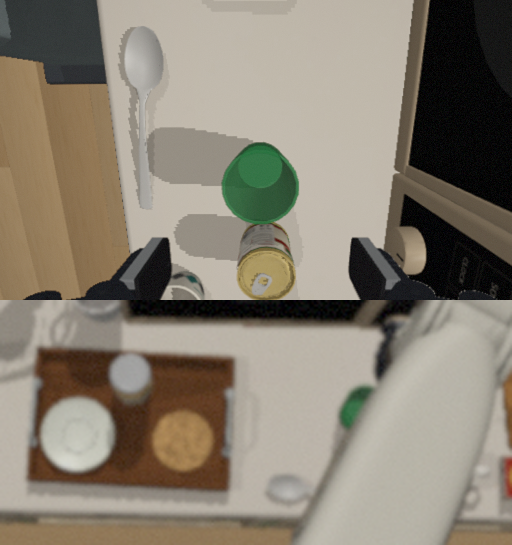

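The honey jar stands upright at the back of the tray, between saucer and coaster. The glass mouth, at about (260,185), is centred between the fingers, and the spoon runs from (143,26) to (146,207).

```bash
python3 - <<'E'
from h import *
c=dict(np.load('w5.npz'))
print(np.round(onz(c,[(260,184.5),(260.5,166)],.088),4), np.round(onz(c,[(260,167)],.004),4),'glass mouth, foot')
print(np.round(onz(c,[(143,26),(146,207),(144.5,105)],.008),4),'spoon tip,end,bal')
E
python3 -m inch '[[[0,0,0],[0,0,0.09],-1],[[0,0,0],[0,0,0.09],-1],[[0,0,0],[0,0,0.09],-1],[[0,0,0],[0,0,0.09],-1],[[0,0,0],[0,0,0.07],-1],[[0,0,0],[0,0,0.03],-1],[[0,0,0],[0,0,0],-1],[[0,0,0],[0,0,0],-1]]'
```

```text
[[ 0.5788 -0.2999  0.088 ]
 [ 0.5792 -0.2846  0.088 ]] [[ 0.5789 -0.3044  0.004 ]] glass mouth, foot
[[ 0.4675 -0.1659  0.008 ]
 [ 0.4517 -0.349   0.008 ]
 [ 0.4617 -0.239   0.008 ]] spoon tip,end,bal
clock: 11.98
eef_pos: [0.5793, -0.2995, 0.0442]
tool_rot: [0.705, 0.709, 0.0, -0.0]
ft_force: [1.0, 0.2, -0.5]
grip_width: 0.0855
grasp_force: 0.0
```

```bash
python3 -m inch '[[[0,0,0],[0,0,0],1],[[0,0,0],[0,0,0],1],[[0,0,0],[0,0,0],1],[[0,0,0],[0,0,0],1],[[0,0,0],[0,0,0],1],[[0,0,0],[0,0,0],1],[[0,0,0],[0,0,-0.06],1],[[0,0,0],[0,0,-0.09],1],[[0,0,0],[0,0,-0.09],1],[[0,0,0],[0,0,-0.06],1]]'
python3 -m inch '[[[0,0,0],[0.06,-0.017,0],1],[[0,0,0],[0.11,-0.017,0],1],[[0,0,0],[0.11,-0.017,0],1],[[0,0,0],[0.11,-0.017,0],1],[[0,0,0],[0.11,-0.017,0],1],[[0,0,0],[0.11,-0.017,0],1],[[0,0,0],[0.11,-0.017,0],1],[[0,0,0],[0.10,-0.017,0],1],[[0,0,0],[0.06,-0.017,0],1],[[0,0,0],[0,0,0],1]]'
python3 -m inch '[[[0,0,0],[0,0,0],1]]'
```

```text
clock: 12.82
eef_pos: [0.5797, -0.3011, 0.1371]
tool_rot: [0.706, 0.708, 0.001, 0.002]
ft_force: [0.7, -0.6, -2.5]
grip_width: 0.062
grasp_force: 66.0
clock: 13.65
eef_pos: [0.5309, -0.033, 0.1344]
tool_rot: [0.704, 0.71, 0.001, -0.001]
ft_force: [-0.6, -0.0, -2.0]
grip_width: 0.062
grasp_force: 66.1
clock: 13.73
eef_pos: [0.5321, -0.0358, 0.1345]
tool_rot: [0.705, 0.709, 0.0, 0.001]
ft_force: [0.0, -0.8, -0.8]
grip_width: 0.0622
grasp_force: 66.1
```

```bash
python3 -m inch '[[[0,0,0],[0,0.003,0.07],1],[[0,0,0],[0,0.002,0.07],1],[[0,0,0],[0,0,0.06],1],[[0,0,0],[0,0,0.035],1],[[0,0,0],[0,0,0.012],1],[[0,0,0],[0,0,0],1],[[0,0,0],[0,0,0],1]]'
python3 -m inch '[[[0,0,0],[0,0,0.005],1],[[0,0,0],[0,0,0],1],[[0,0,0],[0,0,0],1]]'
python3 -m inch '[[[0,0,0],[0,0,0.005],1],[[0,0,0],[0,0,0],1],[[0,0,0],[0,0,0],1]]'
```

```text
clock: 14.32
eef_pos: [0.5343, -0.0374, 0.0603]
tool_rot: [0.706, 0.708, 0.0, 0.001]
ft_force: [-0.3, 0.3, -1.8]
grip_width: 0.0622
grasp_force: 66.1
clock: 14.57
eef_pos: [0.5344, -0.0369, 0.0588]
tool_rot: [0.706, 0.708, 0.001, 0.001]
ft_force: [-0.4, -0.9, -2.2]
grip_width: 0.0617
grasp_force: 66.0
clock: 14.82
eef_pos: [0.5344, -0.0368, 0.0587]
tool_rot: [0.706, 0.708, 0.001, 0.001]
ft_force: [-3.1, 0.3, 7.9]
grip_width: 0.062
grasp_force: 66.7
```

```bash
python3 -m inch '[[[0,0,0],[0,0,0],-1],[[0,0,0],[0,0,0],-1],[[0,0,0],[0,0,0],-1],[[0,0,0],[0,0,0],-1],[[0,0,0],[0,0,0],-1],[[0,0,0],[0,0,-0.1],-1],[[0,0,0],[0,0,-0.12],-1],[[0,0,0],[0,0,-0.12],-1],[[0,0,0],[0,0,-0.1],-1]]'
python3 -c "
from h import *
c=grab('wrist','w6.png');np.savez('w6.npz',**c)"
python3 -m inch '[[[0,0,0],[-0.115,-0.0127,0],-1],[[0,0,0],[-0.115,-0.0127,0],-1],[[0,0,0],[-0.115,-0.0127,0],-1],[[0,0,0],[-0.115,-0.0127,0],-1],[[0,0,0],[-0.115,-0.0127,0],-1],[[0,0,0],[-0.115,-0.0127,0],-1],[[0,0,0],[-0.115,-0.0127,0],-1],[[0,0,0],[-0.115,-0.0127,0],-1],[[0,0,0],[-0.115,-0.0127,0],-1],[[0,0,0],[-0.115,-0.0127,0],-1]]'
python3 -m inch '[[[0,0,0],[-0.115,-0.0127,0],-1],[[0,0,0],[-0.11,-0.0127,0],-1],[[0,0,0],[0,0,0],-1],[[0,0,0],[0,0,0],-1],[[0,0,0],[0,0,0],-1]]'
python3 -c "
from h import *
c=grab('wrist','w7.png');np.savez('w7.npz',**c)
a=[cv2.imread(f'pics/w{i}.png')[:300] for i in(6,7)]
cv2.imwrite('pics/m67.png',np.vstack(a))"
```

```text
clock: 15.57
eef_pos: [0.5338, -0.0366, 0.1908]
tool_rot: [0.706, 0.708, 0.0, 0.0]
ft_force: [0.7, -0.4, 0.7]
grip_width: 0.0856
grasp_force: 0.0
clock: 16.45
eef_pos: [0.496, -0.3834, 0.1882]
tool_rot: [0.706, 0.708, 0.0, -0.0]
ft_force: [1.1, 0.3, -0.7]
grip_width: 0.0854
grasp_force: 0.0
clock: 16.87
eef_pos: [0.4888, -0.4489, 0.1878]
tool_rot: [0.706, 0.708, 0.0, -0.001]
ft_force: [0.5, -0.1, -0.1]
grip_width: 0.0861
grasp_force: 0.0
```

View pics/m67.png

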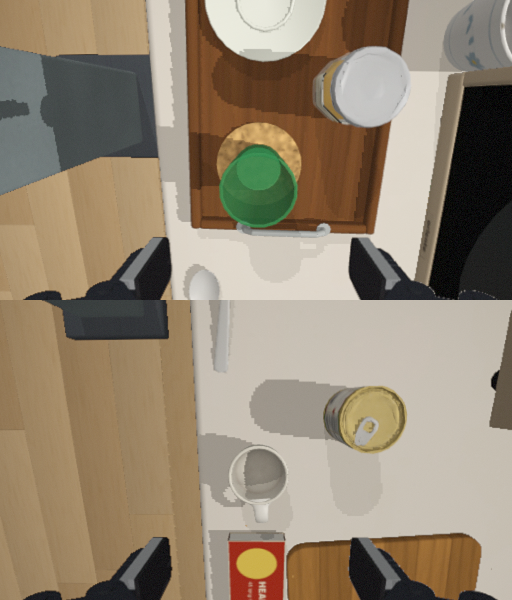

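The glass stands on the cork coaster. In w7 (lower half, row minus 300) the cup's rim centre is about (258,176) and the handle end about (262,220).

Run:
```python
from h import *
c=dict(np.load('w7.npz'))
g=cv2.medianBlur(cv2.cvtColor(c['img'],cv2.COLOR_RGB2GRAY),3)
o=cv2.HoughCircles(g,cv2.HOUGH_GRADIENT,1,40,param1=100,param2=18,minRadius=24,maxRadius=33)
for q in o[0]:
    if 220<q[0]<300 and 150<q[1]<200: print(q)
print(np.round(onz(c,[(258,176),(230,176),(286.5,176),(258,147),(258,205)],.049),4))
print('handle',np.round(onz(c,[(262,220)],.035),4))
c=dict(np.load('w6.npz'))
print('glass mouth on coaster',np.round(onz(c,[(258,188)],.1),4),'foot',np.round(onz(c,[(258,169)],.016),4))
```

```text
[258.5 175.5  27.3]
[[ 0.4877 -0.4507  0.049 ]
 [ 0.4608 -0.4508  0.049 ]
 [ 0.5151 -0.4506  0.049 ]
 [ 0.4876 -0.4227  0.049 ]
 [ 0.4877 -0.4802  0.049 ]]
handle [[ 0.4919 -0.5021  0.035 ]]
glass mouth on coaster [[ 0.5331 -0.0363  0.1   ]] foot [[ 0.5327 -0.0402  0.016 ]]
```

```bash
python3 -m inch '[[[0,0,0],[-0.005,-0.002,0.09],-1],[[0,0,0],[0,0,0.1],-1],[[0,0,0],[0,0,0.1],-1],[[0,0,0],[0,0,0.1],-1],[[0,0,0],[0,0,0.08],-1],[[0,0,0],[0,0,0.06],-1],[[0,0,0],[0,0,0.03],-1],[[0,0,0],[0,0,0],-1],[[0,0,0],[0,0,0],-1]]'
```

```text
clock: 17.67
eef_pos: [0.4892, -0.45, 0.0213]
tool_rot: [0.705, 0.709, 0.0, 0.0]
ft_force: [0.6, -0.7, 1.2]
grip_width: 0.0849
grasp_force: 0.0
```

```bash
python3 -m inch '[[[0,0,0],[-0.002,-0.003,0.025],-1],[[0,0,0],[0,0,0.01],-1],[[0,0,0],[0,0,0],-1],[[0,0,0],[0,0,0],1],[[0,0,0],[0,0,0],1],[[0,0,0],[0,0,0],1],[[0,0,0],[0,0,0],1],[[0,0,0],[0,0,0],1],[[0,0,0],[0,0,0],1],[[0,0,0],[0,0,0],1]]'
python3 -m inch '[[[0,0,0],[0,0,-0.04],1],[[0,0,0],[0,0,-0.08],1],[[0,0,0],[0,0,-0.12],1],[[0,0,0],[0,0,-0.12],1],[[0,0,0],[0,0,-0.12],1],[[0,0,0],[0,0,-0.08],1],[[0,0,0],[0,0,-0.04],1],[[0,0,0],[0,0,0],1]]'
```

```text
clock: 18.5
eef_pos: [0.4881, -0.4519, 0.0112]
tool_rot: [0.706, 0.708, 0.0, 0.001]
ft_force: [-1.3, 0.0, 5.1]
grip_width: 0.0556
grasp_force: 63.5
clock: 19.17
eef_pos: [0.4891, -0.4527, 0.195]
tool_rot: [0.706, 0.708, 0.0, 0.004]
ft_force: [0.7, -0.2, -0.8]
grip_width: 0.0557
grasp_force: 63.7
```

```bash
python3 -m inch '[[[0,0,0],[0.06,0.012,0],1],[[0,0,0],[0.12,0.012,0],1],[[0,0,0],[0.12,0.012,0],1],[[0,0,0],[0.12,0.012,0],1],[[0,0,0],[0.12,0.012,0],1],[[0,0,0],[0.12,0.012,0],1],[[0,0,0],[0.12,0.012,0],1],[[0,0,0],[0.12,0.012,0],1],[[0,0,0],[0.12,0.012,0],1],[[0,0,0],[0.12,0.012,0],1]]'
python3 -m inch '[[[0,0,0],[0.12,0.012,0],1],[[0,0,0],[0.12,0.012,0],1],[[0,0,0],[0.12,0.012,0],1],[[0,0,0],[0.12,0.012,0],1],[[0,0,0],[0.06,0,0],1],[[0,0,0],[0,0,0],1],[[0,0,0],[0,0,0],1],[[0,0,0],[0,0,0],1]]'
python3 -c "
from h import *
c=grab('wrist','w8.png');np.savez('w8.npz',**c)
a=cv2.imread('pics/w8.png')[:280,120:400];cv2.imwrite('pics/w8b.png',cv2.resize(a,None,fx=2,fy=2,interpolation=cv2.INTER_CUBIC))"
```

```text
clock: 20.0
eef_pos: [0.5212, -0.1073, 0.1885]
tool_rot: [0.706, 0.708, -0.001, -0.001]
ft_force: [0.7, -0.4, -1.2]
grip_width: 0.0559
grasp_force: 63.7
clock: 20.67
eef_pos: [0.5356, 0.0522, 0.1891]
tool_rot: [0.706, 0.708, -0.001, -0.001]
ft_force: [-0.1, 0.0, -1.2]
grip_width: 0.0553
grasp_force: 63.7
```

View pics/w8b.png

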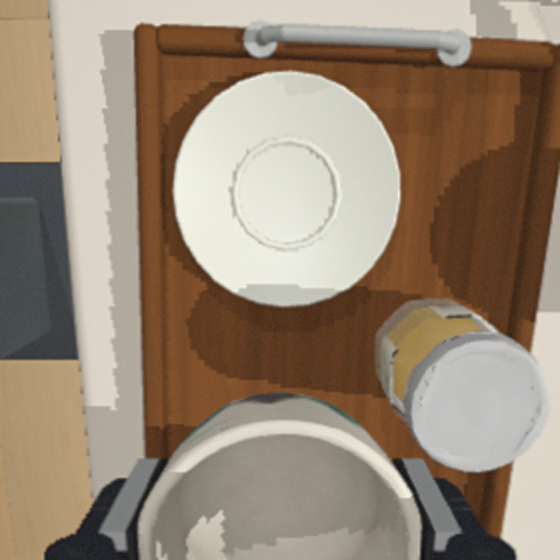

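The saucer's well ring centre is at (263,96.5) full-picture pixels and its rim centre at (263.5,94.3). The cup hangs level, with its rim spanning columns 189 to 331.

Run:
```python
from h import *
c=dict(np.load('w8.npz'));print(telemetry.get_obs()['eef_pos'])
hsv=cv2.cvtColor(c['img'],cv2.COLOR_RGB2HSV); m=((hsv[...,1]<60)&(hsv[...,2]>120)).astype(np.uint8); m[160:]=0;m[:30]=0;m[:,:195]=0;m[:,330:]=0
q=max(cv2.findContours(m,0,1)[0],key=cv2.contourArea);e=cv2.fitEllipse(cv2.convexHull(q));print(e)
print('rim',onz(c,[e[0],(263.5,94.3)],.022),'ring',onz(c,[(263,96.5)],.015),'ring w',onz(c,[(235.5,96.5),(290.5,96.5)],.015))
print('cup rim',onz(c,[(189,260),(331,260)],.227))
```

```text
[0.53582166 0.05175371 0.18934531]
((262.92315673828125, 93.90708923339844), (113.7657699584961, 118.03543853759766), 1.1050578355789185)
rim [[0.538727   0.12603723 0.022     ]
 [0.53929573 0.12566859 0.022     ]] ring [[0.53887463 0.12359644 0.015     ]] ring w [[0.51120326 0.12351393 0.015     ]
 [0.5665385  0.1237176  0.015     ]]
cup rim [[0.50854746 0.06175706 0.227     ]
 [0.56421016 0.0620287  0.227     ]]
```

```bash
python3 -m inch '[[[0,0,0],[0.08,0.003,0],1],[[0,0,0],[0.1,0.003,0],1],[[0,0,0],[0.058,0.003,0],1],[[0,0,0],[0,0,0.06],1],[[0,0,0],[0,0,0.1],1],[[0,0,0],[0,0,0.1],1],[[0,0,0],[0,0,0.1],1],[[0,0,0],[0,0,0.07],1],[[0,0,0],[0,0,0.04],1],[[0,0,0],[0,0,0],1]]'
python3 -m inch '[[[0,0,0],[0,0,0],1],[[0,0,0],[0,0,0],1]]'
```

```text
clock: 21.55
eef_pos: [0.5361, 0.1218, 0.0456]
tool_rot: [0.707, 0.707, -0.003, -0.002]
ft_force: [-0.4, -0.4, -1.4]
grip_width: 0.0556
grasp_force: 63.7
clock: 21.72
eef_pos: [0.5399, 0.1234, 0.0502]
tool_rot: [0.707, 0.708, 0.001, 0.0]
ft_force: [0.4, -0.3, -1.0]
grip_width: 0.0558
grasp_force: 63.7
```

```bash
python3 -m inch '[[[0,0,0],[0,-0.003,0.03],1],[[0,0,0],[0,-0.001,0.02],1],[[0,0,0],[0,0,0.013],1],[[0,0,0],[0,0,0],1],[[0,0,0],[0,0,0],1]]'
python3 -m inch '[[[0,0,0],[0,0,0.01],1],[[0,0,0],[0,0,0],1],[[0,0,0],[0,0,0],1]]'
python3 -m inch '[[[0,0,0],[0,0,0.005],1],[[0,0,0],[0,0,0],1],[[0,0,0],[0,0,0],1]]'
```

```text
clock: 22.13
eef_pos: [0.5374, 0.1242, 0.03]
tool_rot: [0.706, 0.708, -0.0, -0.0]
ft_force: [0.5, 0.4, -0.9]
grip_width: 0.0553
grasp_force: 63.7
clock: 22.38
eef_pos: [0.5377, 0.1242, 0.0273]
tool_rot: [0.706, 0.708, -0.0, -0.0]
ft_force: [0.0, 0.7, -0.9]
grip_width: 0.0556
grasp_force: 63.7
clock: 22.63
eef_pos: [0.5377, 0.1242, 0.0258]
tool_rot: [0.706, 0.708, -0.0, -0.0]
ft_force: [0.3, -0.7, -1.3]
grip_width: 0.0554
grasp_force: 63.7
```

```bash
python3 -m inch '[[[0,0,0],[-0.003,0.003,0.003],1],[[0,0,0],[0,0,0],1],[[0,0,0],[0,0,0],1]]'
python3 -m inch '[[[0,0,0],[0,0,0.003],1],[[0,0,0],[0,0,0],1],[[0,0,0],[0,0,0],1]]'
python3 -m inch '[[[0,0,0],[0,0,0.003],1],[[0,0,0],[0,0,0],1],[[0,0,0],[0,0,0],1]]'
```

```text
clock: 22.88
eef_pos: [0.5387, 0.1232, 0.0249]
tool_rot: [0.706, 0.708, -0.0, -0.0]
ft_force: [-0.1, 0.0, -1.5]
grip_width: 0.0556
grasp_force: 63.7
clock: 23.13
eef_pos: [0.5388, 0.1233, 0.0242]
tool_rot: [0.706, 0.708, 0.0, 0.0]
ft_force: [0.7, 0.5, -0.0]
grip_width: 0.0553
grasp_force: 63.8
clock: 23.38
eef_pos: [0.5388, 0.1234, 0.0241]
tool_rot: [0.706, 0.708, 0.0, 0.0]
ft_force: [-2.0, -0.3, 5.9]
grip_width: 0.0555
grasp_force: 64.2
```

```bash
python3 -m inch '[[[0,0,0],[0,0,-0.002],-1],[[0,0,0],[0,0,0],-1],[[0,0,0],[0,0,0],-1],[[0,0,0],[0,0,0],-1],[[0,0,0],[0,0,0],-1],[[0,0,0],[0,0,0],-1],[[0,0,0],[0,0,-0.06],-1],[[0,0,0],[0,0,-0.12],-1],[[0,0,0],[0,0,-0.12],-1],[[0,0,0],[0,0,-0.12],-1]]'
python3 -m inch '[[[0,0,0],[0,0,-0.12],-1],[[0,0,0],[0,0,-0.04],-1],[[0,0,0],[0,0,0],-1],[[0,0,0],[0,0,0],-1]]'
python3 -c "
from h import *
c=grab('wrist','w9.png');np.savez('w9.npz',**c)
a=cv2.imread('pics/w9.png')[60:340,120:400];cv2.imwrite('pics/w9b.png',cv2.resize(a,None,fx=2,fy=2,interpolation=cv2.INTER_CUBIC))"
```

```text
clock: 24.22
eef_pos: [0.5379, 0.1231, 0.1505]
tool_rot: [0.706, 0.708, -0.001, -0.0]
ft_force: [1.3, -0.7, -0.2]
grip_width: 0.0852
grasp_force: 0.0
clock: 24.55
eef_pos: [0.539, 0.1233, 0.1982]
tool_rot: [0.706, 0.708, 0.001, 0.0]
ft_force: [-0.1, 1.0, -1.0]
grip_width: 0.0857
grasp_force: 0.0
```

View pics/w9b.png

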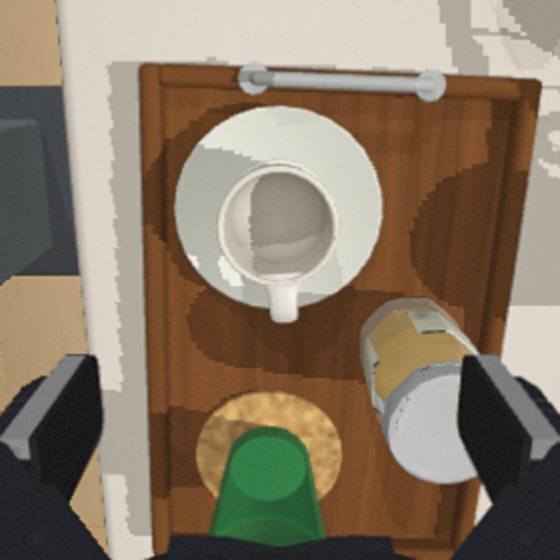

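The cup is in the saucer with its handle to the right. Its rim centre is (259.5,172.5) and the saucer's centre is (259.3,163.5), both in full-picture pixels.

Run:
```python
from h import *
c=dict(np.load('w9.npz'))
print(onz(c,[(259.5,172.5)],.062),onz(c,[(259.3,163.5)],.022), 'cork',onz(c,[(120+269/2,60+452/2)],.012),'glass foot',onz(c,[(120+270/2,60+466/2)],.015))
print(np.round(proj(c,[[.5388,.1238,.013]]),1))
```

```text
[[0.53961696 0.12552737 0.062     ]] [[0.53944241 0.12566918 0.022     ]] cork [[ 0.53391665 -0.03369914  0.012     ]] glass foot [[ 0.53457701 -0.0418524   0.015     ]]
[[258.7 163.4]]
```

```bash
python3 -m inch '[[[0,0,0],[-0.103,-0.022,0],-0.2],[[0,0,0],[-0.103,-0.022,0],-0.2],[[0,0,0],[-0.103,-0.022,0],-0.2],[[0,0,0],[-0.103,-0.022,0],-0.2],[[0,0,0],[-0.103,-0.022,0],-0.2],[[0,0,0],[-0.103,-0.022,0],-0.2],[[0,0,0],[-0.103,-0.022,0],-0.2],[[0,0,0],[-0.103,-0.022,0],-0.2],[[0,0,0],[-0.103,-0.022,0],-0.2],[[0,0,0],[-0.103,-0.022,0],-0.2]]' >/dev/null
python3 -m inch '[[[0,0,0],[-0.103,-0.022,0],-0.2],[[0,0,0],[-0.103,-0.022,0],-0.2],[[0,0,0.0136],[0,0,0],-0.2],[[0,0,0],[0,0,0],-0.2],[[0,0,0],[0,0,0],-0.2],[[0,0,0],[0,0,0],-0.2]]'
python3 -c "
from h import *
c=grab('wrist','w10.png');np.savez('w10.npz',**c)
a=cv2.imread('pics/w10.png')[0:300,120:400];cv2.imwrite('pics/w10b.png',cv2.resize(a,None,fx=2,fy=2,interpolation=cv2.INTER_CUBIC))"
```

```text
clock: 25.93
eef_pos: [0.46, -0.2468, 0.1963]
tool_rot: [0.735, 0.678, -0.0, -0.001]
ft_force: [0.2, 0.5, 0.5]
grip_width: 0.0513
grasp_force: 0.0
```

View pics/w10b.png

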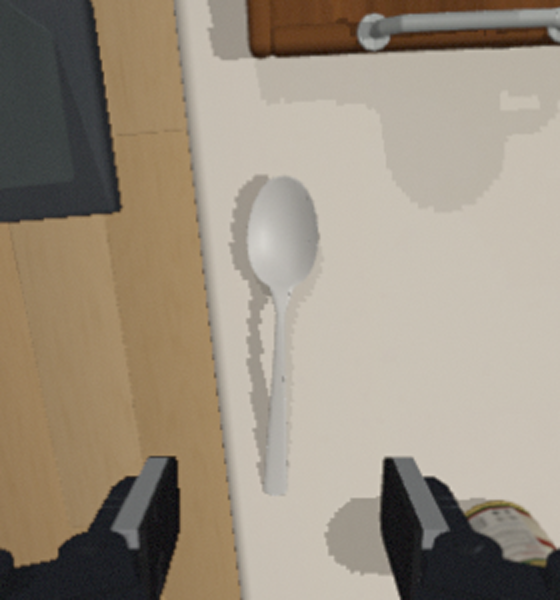

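The spoon runs from bowl tip (262,88) to handle end (258,247), with its neck at about (261,150), all in full-picture pixels. It's nearly aligned with the tool's x.

Run:
```python
from h import *
c=dict(np.load('w10.npz')); o=telemetry.get_obs();print(o['eef_pos'],o['tool_rot'])
tip=onz(c,[(262,88)],.009)[0];end=onz(c,[(258,247)],.005)[0];d=(tip-end);print(tip,end,np.linalg.norm(d[:2]))
u=d[:2]/np.linalg.norm(d[:2]);mid=(tip+end)[:2]/2;bal=mid+.009*u
px=proj(c,[[*bal,.013]])[0];print('bal',bal,px,'yaw',np.degrees(np.arctan2(u[1],u[0])))
g=cv2.cvtColor(c['img'],cv2.COLOR_RGB2GRAY);r=int(px[1]);print(g[r,245:275].tolist())
h=[];
for r in range(150,236,8):
    h.append(r)
from scipy.spatial.transform import Rotation as R
Rm=R.from_quat(o['tool_rot']).as_matrix();print('tool x yaw',np.degrees(np.arctan2(Rm[1,0],Rm[0,0])))
# height of handle by two views w5/w10: ends
c5=dict(np.load('w5.npz'));print('tri tip,end',tri(c,[(262,88),(258,247)],c5,[(143,26),(146,207)]))
print('delta units',Rm.T@np.r_[bal-o['eef_pos'][:2],0]/.3)
```

```text
[ 0.46028748 -0.24665324  0.19669439] [ 7.34686211e-01  6.78406192e-01 -2.76063292e-04 -1.06469400e-03]
[ 0.46896615 -0.16685528  0.009     ] [ 0.449803   -0.35114133  0.005     ] 0.18527972340449675
bal [ 0.46031543 -0.25004657] [260.0250738  167.30959068] yaw 84.06338209832323
[163, 151, 150, 149, 152, 187, 193, 193, 193, 193, 194, 193, 161, 165, 176, 179, 184, 178, 179, 181, 188, 191, 195, 194, 193, 192, 194, 193, 193, 194]
tool x yaw 85.43845123741693
tri tip,end [[ 4.68975152e-01 -1.66885881e-01  1.22355779e-02  1.40566946e-04]
 [ 4.49977111e-01 -3.50846514e-01  4.50038778e-03  1.05412173e-03]]
delta units [-1.12678592e-02  9.92414418e-04 -1.36310674e-05]
```

```bash
python3 -m inch '[[[0,0,0],[-0.011,0.001,0.08],-0.2],[[0,0,0],[0,0,0.12],-0.2],[[0,0,0],[0,0,0.12],-0.2],[[0,0,0],[0,0,0.12],-0.2],[[0,0,0],[0,0,0.08],-0.2],[[0,0,0],[0,0,0.06],-0.2],[[0,0,0],[0,0,0.02],-0.2],[[0,0,0],[0,0,0],-0.2],[[0,0,0],[0,0,0],-0.2]]'
```

```text
clock: 26.73
eef_pos: [0.4613, -0.2507, 0.0183]
tool_rot: [0.735, 0.678, 0.0, 0.0]
ft_force: [0.0, -0.3, 0.4]
grip_width: 0.0509
grasp_force: 0.0
```

```bash
python3 -m inch '[[[0,0,0],[0,-0.003,0.03],-0.2],[[0,0,0],[0,0,0.012],-0.2],[[0,0,0],[0,0,0],-0.2],[[0,0,0],[0,0,0],-0.2]]'
python3 -m inch '[[[0,0,0],[0,0,0],1],[[0,0,0],[0,0,0],1],[[0,0,0],[0,0,0],1],[[0,0,0],[0,0,0],1],[[0,0,0],[0,0,0],1],[[0,0,0],[0,0,0],1],[[0,0,0],[0,0,0],1],[[0,0,0],[0,0,0],1]]'
```

```text
clock: 27.07
eef_pos: [0.4598, -0.2511, 0.0054]
tool_rot: [0.736, 0.677, 0.0, 0.0]
ft_force: [0.3, -0.4, -0.3]
grip_width: 0.0512
grasp_force: 0.0
clock: 27.73
eef_pos: [0.46, -0.2512, 0.0054]
tool_rot: [0.736, 0.677, 0.0, 0.0]
ft_force: [-0.3, -0.8, 2.8]
grip_width: 0.0053
grasp_force: 58.7
```

```bash
python3 -m inch '[[[0,0,0],[0,0,-0.03],1],[[0,0,0],[0,0,-0.06],1],[[0,0,0],[0,0,-0.1],1],[[0,0,0],[0,0,-0.12],1],[[0,0,0],[0,0,-0.12],1],[[0,0,0],[0,0,-0.1],1],[[0,0,0],[0,0,-0.05],1],[[0,0,0],[0,0,0],1],[[0,0,0],[0,0,0],1]]'
python3 -c "
from h import *
c=grab('wrist','w11.png');np.savez('w11.npz',**c);s=grab('scene','s11.png')
a=cv2.imread('pics/w11.png')[0:300,120:400];b=cv2.imread('pics/s11.png')[150:310,210:360]
cv2.imwrite('pics/m11.png',np.hstack([cv2.resize(a,(390,418)),cv2.resize(b,(392,418),interpolation=cv2.INTER_CUBIC)]))"
```

```text
clock: 28.48
eef_pos: [0.4601, -0.2512, 0.1801]
tool_rot: [0.736, 0.677, 0.0, 0.001]
ft_force: [-0.4, -0.3, -0.3]
grip_width: 0.0054
grasp_force: 59.4
```

View pics/m11.png

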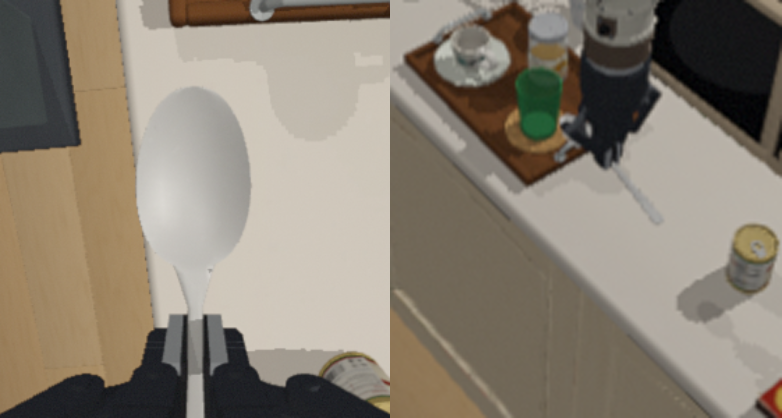

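The spoon is held at its balance point, bowl up and about level. Next I'll square it up and carry it over the glass.

```bash
python3 -m inch '[[[0,0,-0.0136],[0,0,0],1],[[0,0,0],[0.06,0.025,0],1],[[0,0,0],[0.1,0.03,0],1],[[0,0,0],[0.1,0.03,0],1],[[0,0,0],[0.1,0.03,0],1],[[0,0,0],[0.1,0.03,0],1],[[0,0,0],[0.1,0.03,0],1],[[0,0,0],[0.1,0.03,0],1],[[0,0,0],[0.056,0.04,0],1],[[0,0,0],[0,0,0],1]]'
python3 -m inch '[[[0,0,0],[0,0,0],1],[[0,0,0],[0,0,0],1]]'
python3 -c "
from h import *
t=grab('top','t12.png');s=grab('scene','s12.png');c=grab('wrist','w12.png');np.savez('w12.npz',**c)"
```

```text
clock: 29.42
eef_pos: [0.533, -0.0324, 0.1769]
tool_rot: [0.704, 0.71, -0.0, -0.002]
ft_force: [-0.7, 0.0, 0.3]
grip_width: 0.0053
grasp_force: 59.4
clock: 29.58
eef_pos: [0.5313, -0.0362, 0.1775]
tool_rot: [0.706, 0.708, -0.001, -0.001]
ft_force: [-0.5, -0.1, -0.0]
grip_width: 0.0051
grasp_force: 59.4
```

```bash
python3 -m inch '[[[0,0,0],[0,0.007,0.05],1],[[0,0,0],[0,0,0.07],1],[[0,0,0],[0,0,0.07],1],[[0,0,0],[0,0,0.04],1],[[0,0,0],[0,0,0.015],1],[[0,0,0],[0,0,0],1],[[0,0,0],[0,0,0],1],[[0,0,0],[0,0,0],1]]'
python3 -c "
from h import *
c=grab('wrist','w13.png');s=grab('scene','s13.png')
a=cv2.imread('pics/w13.png')[0:300,120:400];b=cv2.imread('pics/s13.png')[140:240,200:330]
cv2.imwrite('pics/m13.png',np.hstack([cv2.resize(a,(390,418)),cv2.resize(b,(400,418),interpolation=cv2.INTER_CUBIC)]))"
```

```text
clock: 30.4
eef_pos: [0.5355, -0.0364, 0.1068]
tool_rot: [0.706, 0.708, 0.001, 0.001]
ft_force: [-0.4, -0.4, -0.8]
grip_width: 0.0058
grasp_force: 59.4
```

View pics/m13.png

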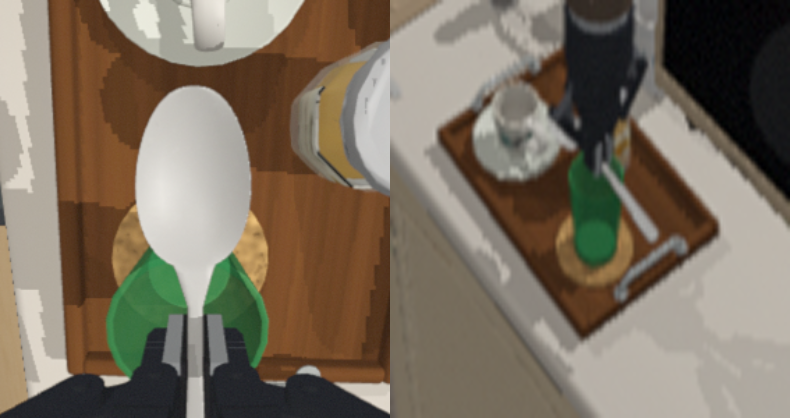

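The spoon is over the middle of the glass mouth, and the fingers fit inside the mouth.

```bash
python3 -m inch '[[[0,0,0],[0,-0.007,0.015],1],[[0,0,0],[0,0,0.013],1],[[0,0,0],[0,0,0],1],[[0,0,0],[0,0,0],1]]'
python3 -m inch '[[[0,0,0],[0,0,0.006],1],[[0,0,0],[0,0,0],1],[[0,0,0],[0,0,0],1]]'
python3 -m inch '[[[0,0,0],[0,0,0.004],1],[[0,0,0],[0,0,0],1],[[0,0,0],[0,0,0],1]]'
```

```text
clock: 30.83
eef_pos: [0.5327, -0.036, 0.0974]
tool_rot: [0.706, 0.708, 0.0, 0.0]
ft_force: [0.2, 0.3, 2.1]
grip_width: 0.0054
grasp_force: 59.6
clock: 31.08
eef_pos: [0.5331, -0.0361, 0.097]
tool_rot: [0.706, 0.708, 0.001, 0.001]
ft_force: [-2.2, 0.6, 8.7]
grip_width: 0.0051
grasp_force: 60.4
clock: 31.33
eef_pos: [0.5336, -0.0361, 0.0969]
tool_rot: [0.706, 0.708, 0.001, 0.001]
ft_force: [-3.2, 0.8, 15.3]
grip_width: 0.0053
grasp_force: 61.0
```

```bash
python3 -m inch '[[[0,0,0],[0,0,-0.008],1],[[0,0,0],[0,0,0],1]]'
python3 -m inch '[[[0,0,0],[0,0,0],0.8],[[0,0,0],[0,0,0],0.7],[[0,0,0],[0,0,0],0.6],[[0,0,0],[0,0,0],0.6],[[0,0,0],[0,0,0],0.6]]'
python3 -m inch '[[[0,0,0],[0,0,-0.01],0.6],[[0,0,0],[0,0,-0.02],0.6],[[0,0,0],[0,0,-0.04],0.6],[[0,0,0],[0,0,-0.08],0.6],[[0,0,0],[0,0,-0.1],0.6],[[0,0,0],[0,0,-0.1],0.6],[[0,0,0],[-0.06,0,-0.06],0.6],[[0,0,0],[-0.1,0,0],0.6],[[0,0,0],[-0.1,0,0],0.6],[[0,0,0],[-0.1,0,0],0.6]]'
python3 -m inch '[[[0,0,0],[-0.1,0,0],0.6],[[0,0,0],[-0.1,0,0],0.6],[[0,0,0],[-0.05,0,0],0.6],[[0,0,0],[0,0,0],0.6],[[0,0,0],[0,0,0],0.6]]'
python3 -c "
from h import *
c=grab('wrist','w14.png');np.savez('w14.npz',**c);s=grab('scene','s14.png');np.savez('s14.npz',**s);t=grab('top');np.savez('t14.npz',**t)
b=cv2.imread('pics/s14.png')[140:240,200:330]
cv2.imwrite('pics/m14.png',np.hstack([cv2.imread('pics/w14.png')[:300,150:450],cv2.resize(b,(390,300),interpolation=cv2.INTER_CUBIC)]))"
```

```text
clock: 31.5
eef_pos: [0.5329, -0.036, 0.0973]
tool_rot: [0.706, 0.708, 0.0, 0.0]
ft_force: [0.5, 0.4, 0.9]
grip_width: 0.0054
grasp_force: 59.7
clock: 31.92
eef_pos: [0.5322, -0.036, 0.0961]
tool_rot: [0.706, 0.708, -0.0, -0.0]
ft_force: [-0.2, -0.3, 0.1]
grip_width: 0.0173
grasp_force: 0.0
clock: 32.75
eef_pos: [0.5333, -0.1449, 0.2212]
tool_rot: [0.706, 0.709, 0.001, 0.001]
ft_force: [0.3, 0.9, -0.0]
grip_width: 0.0172
grasp_force: 0.0
clock: 33.17
eef_pos: [0.533, -0.2194, 0.2197]
tool_rot: [0.707, 0.708, 0.0, -0.0]
ft_force: [0.1, -0.5, 0.5]
grip_width: 0.0173
grasp_force: 0.0
```

View pics/m14.png

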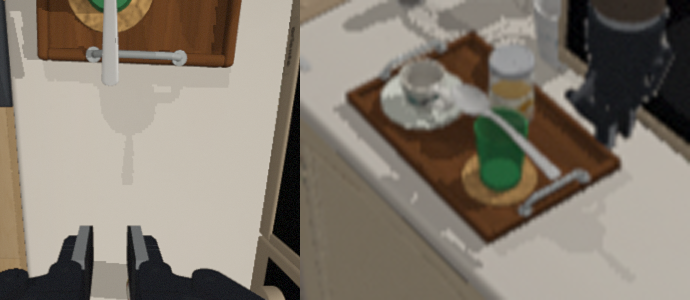

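The spoon lies across the glass rim, bowl up, and everything stands. A quick check of the spoon's tilt by triangulation:

Run:
```python
from h import *
w,s,t=[dict(np.load(f)) for f in('w14.npz','s14.npz','t14.npz')]
print('end',tri(w,[(260,83)],s,[(285,198.7)]))
print('tip if z=.10',onz(s,[(251.7,169)],.098),'end if z=.094',onz(s,[(285,198.7)],.094), onz(w,[(260,83)],.094))
a=onz(s,[(251.7,169)],.098)[0];b=onz(w,[(260,83)],.094)[0];print('len',np.linalg.norm(a-b))
```

```text
end [[ 0.53283401 -0.1361402   0.09636303  0.00237611]]
tip if z=.10 [[0.5338503  0.05117105 0.098     ]] end if z=.094 [[ 0.53355047 -0.1336639   0.094     ]] [[ 0.53366968 -0.13688431  0.094     ]]
len 0.18809798488704577
```

```bash
python3 -c "
from workcell import workorder
print(workorder.job_done())"
```

```text
the job is handed in; nothing more can be done
None
```

I laid the tray as asked and handed the job in after about 33 of the 112 s; the last pictures show every item in place and the spoon level, but the hand-in gave no verdict.

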